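# Make up a warranty-return kit and a brake repair kit at the binding station

## Robot

A 6-joint arm with a two-finger parallel gripper is mounted at the origin on the work surface. World frame = base frame: x ahead of the robot, y to its left, z up, the work surface at z = 0. Lengths are in m, angles in rad, forces in N, time in s.
With the tool pointing down it reaches from about 0.3 to 0.875 m from the base axis. Payload 6.4 kg.
Tool frame: the origin (TCP) lies on the centre line of the jaws, within the pads' length; the fingertips stand 25 mm ahead of it and the grasp point (between the pads) lies 6 mm ahead of it (ctrl.tip_reach is the distance from the TCP to the fingertips, in m); z points along the fingers, y is the line along which they close (so a half turn about z gives the same grasp; the last joint's range is limited). The gripper opens to 85 mm and grips with 20 to 120 N. Pads are 22 mm wide; open, the fingers measure 114 mm over their backs; the gripper's body (76 mm by 85 mm) begins 54 mm behind the grasp point. The pads swing forward as they close: fully open they stand 13 mm farther back than shut.
Start: joints at [-1.539, 0.181, 1.607, -0, 1.354, -0.206], TCP at [0.135, -0.559, 0.219] pointing down, gripper open.
Joint ranges: [-2.99, 2.99], [-0.89, 2.07], [0.3, 2.58], [-1.14, 4.28], [0, 2.63], [-3.12, 3.12]. Speed limits (rad/s): [2.57, 2.57, 3.01, 3.14, 3.14, 3.14].

## Interface

Orientations are given as a unit quaternion [w, x, y, z].
In Python, from bench import ctrl gives the robot as it stands.
- The arm moves only by the tool servo_tool, never from a script. Its argument "motion" is a list that holds one entry, the list of rows, each a list of 5 numbers: the shift along the tool's x, y, z in cm, then the turn about the tool's z in degrees, then the closure, from -1 (fully open) to 1 (shut). In form: [[[dx, dy, dz, twist, claw], ...]]. A call has 1 to 5 rows; each row is the pose to reach, as a shift and turn from the pose commanded when the call began, along the tool's axes at that moment; what a row does not reach only later rows make up. A row lasts 1/10 s, in which the tool goes at most 50 mm and 8.59 degrees, less where a joint would pass 70% of its speed; a pose out of reach is approached as far as the arm can. A call with a gripper value outside its range is refused whole. The fingers move at their own pace and stop on an object; the grip force is fixed at half the most. Time passes only in rows, so rows that repeat a pose let the fingers close. It gives the time, the measured TCP pose, the force, the opening and the grip force at its end, in the units of the state.
- ctrl.get_obs(): the state, without advancing time (a new reading comes with each control period).
- ctrl.camera(name): name is "scene" or "top" or "wrist"; returns a dict with "pixels" (384x512x3 uint8, red, green, blue), "depth" (384x512 float32, m along the optical axis (not along the pixel's ray), 0 where there is no reading), "fx", "fy", "cx", "cy" (pixels), "R" (3x3) and "t" (3): a world point X has camera coordinates R X + t; the wrist camera has in their place "hand_eye" (4x4, takes a point from camera to tool coordinates, whose origin is the TCP and whose axes are the flange's). Camera axes: x right, y down, z forward; pixel columns grow to the right and rows downward; lengths in m; the calibration is good to about 2 mm. The wrist camera is an equidistant fisheye: a pixel r from the principal point sees the ray r / f radians off the axis. A picture is of the moment at which its call begins: read the wrist's pose just before it.
- ctrl.hand_in(): hands the job in; it is judged then, once.
The state is a dict: "time_s": time; "q": joint angles; "dq": joint speeds; "joint_efforts": joint torques, N m; "eef_pos": TCP position; "eef_rot": TCP orientation; "wrist_force": force on the tool from outside, world axes, zero at the start; "torque": the same for the moment, N m; "opening": opening from 0.0 (shut) to 1.0 (fully open); "grasp_force": force on a finger pad.
Only numpy, scipy, OpenCV 4.12 (cv2) and the standard library are available. Lean on these libraries where they do the work, as an engineer would, in place of code of your own. Each camera call takes 0.05 s, during which the arm holds its last target. There are 200 camera calls.

## Task

Make up the two kits for the binding station: the cracked black heel piece, the bronze ferrule and one silver screw go in the yellow warranty tray, the blue brake pedal and the other silver screw in the red repair tray. Lay each part squarely on its own white silhouette, right way up as it lies now, and leave the grey pedal, the toe piece and the grease pot where they are.

Things in the scene. Friction and masses are not known exactly. Their poses are not given: they have to be found in the camera images.
- heel: cracked heel piece: black, a pale jagged crack over its housing, a torn pale lip corner; 92 x 52 x 63 mm high, standing on its steel base plate. Origin: centre of the underside, x along its length (lip at -x, lever rising to +x), z up. Grip across the 44 mm wide (y) housing, x -22 to +34 mm, 8 to 42 mm high, best at x = +6 mm with fingertips 16 mm above the underside. The lip is 52 mm wide.
- pedal: blue plastic brake pedal, right way up: base plate 76 x 48 x 7 mm, on it a boot pad 26 mm wide (y), x -27 to +19 mm, top 20 mm up; at the +x end two lugs with a steel pin, 17 mm high, 56 mm wide. Origin: centre of the underside, x along its length, z up. Grip across the boot pad (along y), fingertips just above the plate, 10 mm above the underside.
- screw_1: forward-pressure screw, first; the two are alike and interchangeable. Bright silver steel, lying on its side: threaded shank and hexagonal head, 12 mm thick all along, 48 mm long. Origin on its axis at mid-length, 6 mm above what it lies on; x along the screw, head towards -x (it may be rolled about x to any angle). Grip across the shank at the origin, fingertips 3 mm above the support.
- screw_2: forward-pressure screw, second; the two are alike and interchangeable. Bright silver steel, lying on its side: threaded shank and hexagonal head, 12 mm thick all along, 48 mm long. Origin on its axis at mid-length, 6 mm above what it lies on; x along the screw, head towards -x (it may be rolled about x to any angle). Grip across the shank at the origin, fingertips 3 mm above the support.
- ferrule: dull bronze flanged ferrule standing upright on its flange: open tube 20 mm in diameter, 24 mm high, the flange at its foot 26 mm in diameter and 4 mm thick. Origin: centre of the underside, z up. Grip across the tube with the fingertips 6 mm above the underside.
- yellow_tray: yellow kit tray of painted steel, 190 (x) by 150 mm (y), fixed. Origin: centre of the underside, z up. Floor 4 mm thick, rim 12 mm high, 4 mm thick. White silhouettes on the floor, centred in tray coordinates: heel piece at x +42, y 0 mm, lengthwise along tray y; screw at x -50, y +36, along tray y; ferrule (round mark) at x -50, y -36. Either end of a part may point either way.
- red_tray: red kit tray of painted steel, 190 (x) by 150 mm (y), fixed. Origin: centre of the underside, z up. Floor 4 mm thick, rim 12 mm high, 4 mm thick. White silhouettes on the floor, centred in tray coordinates: brake pedal at x +42, y 0 mm, lengthwise along tray y; screw at x -50, y 0, along tray y. Either end of a part may point either way.
- grey_pedal: bystander: grey brake pedal of the same shape as the blue one (76 x 56 x 20 mm high), loose, to be left alone. Origin: centre of the underside, x along its length.
- toe: bystander: white toe piece with red wings, 76 x 66 x 43 mm high, loose, to be left alone. Origin: centre of the underside.
- grease: bystander: grease pot, cream with a green cap, 49 mm in diameter, 40 mm high, loose, to be left alone. Origin: centre of the underside.

How it is judged:
At the end, for the whole second after the job is handed in: Each part rests on its tray's floor on its own silhouette: origin within 13 mm in tray x and y, heel, pedal and screws along it within 0.3 rad (either way round), heel, pedal and ferrule upright within 0.12 rad, all let go and at rest. Yellow: heel, ferrule, a screw. Red: blue pedal, a screw (x of heel in the frame of yellow_tray between 0.029 and 0.055 m and y of heel in the frame of yellow_tray between -0.013 and 0.013 m and z of each of heel, ferrule in the frame of yellow_tray below 0.009 m and linear speed of each of heel, ferrule, pedal below 0.02 m/s and angular speed of each of heel, ferrule, pedal below 0.3 rad/s and angle between the x axis of heel and the y axis of yellow_tray, either way round below 0.3 rad and angle between each of heel, ferrule, pedal's own z axis and vertical below 0.12 rad and x of ferrule in the frame of yellow_tray between -0.063 and -0.037 m and y of ferrule in the frame of yellow_tray between -0.049 and -0.023 m and x of pedal in the frame of red_tray between 0.029 and 0.055 m and y of pedal in the frame of red_tray between -0.013 and 0.013 m and z of pedal in the frame of red_tray below 0.009 m and angle between the x axis of pedal and the y axis of red_tray, either way round below 0.3 rad and (((x of screw_1 in the frame of yellow_tray between -0.063 and -0.037 m and y of screw_1 in the frame of yellow_tray between 0.023 and 0.049 m and z of screw_1 in the frame of yellow_tray below 0.015 m and linear speed of screw_1 below 0.02 m/s and angular speed of screw_1 below 0.3 rad/s and angle between the x axis of screw_1 and the y axis of yellow_tray, either way round below 0.3 rad) and (x of screw_2 in the frame of red_tray between -0.063 and -0.037 m and y of screw_2 in the frame of red_tray between -0.013 and 0.013 m and z of screw_2 in the frame of red_tray below 0.015 m and linear speed of screw_2 below 0.02 m/s and angular speed of screw_2 below 0.3 rad/s and angle between the x axis of screw_2 and the y axis of red_tray, either way round below 0.3 rad)) or ((x of screw_2 in the frame of yellow_tray between -0.063 and -0.037 m and y of screw_2 in the frame of yellow_tray between 0.023 and 0.049 m and z of screw_2 in the frame of yellow_tray below 0.015 m and linear speed of screw_2 below 0.02 m/s and angular speed of screw_2 below 0.3 rad/s and angle between the x axis of screw_2 and the y axis of yellow_tray, either way round below 0.3 rad) and (x of screw_1 in the frame of red_tray between -0.063 and -0.037 m and y of screw_1 in the frame of red_tray between -0.013 and 0.013 m and z of screw_1 in the frame of red_tray below 0.015 m and linear speed of screw_1 below 0.02 m/s and angular speed of screw_1 below 0.3 rad/s and angle between the x axis of screw_1 and the y axis of red_tray, either way round below 0.3 rad)))); the robot touches nothing.
It fails at once if the grey pedal is pushed more than 20 mm from where it stood (distance of grey_pedal from where it was at the start of the episode above 0.02 m).
It fails at once if the toe piece is pushed more than 20 mm from where it stood (distance of toe from where it was at the start of the episode above 0.02 m).
It fails at once if the grease pot is pushed more than 20 mm from where it stood (distance of grease from where it was at the start of the episode above 0.02 m).
It also fails if it takes over 109 s, if anything falls off the work surface, if the arm or the gripper's body presses on something with over 40 N, if the wrist force passes 120 N, or if a joint passes its speed limit or range.

## Working session

There is one attempt and no reset: what is moved stays moved. The work goes in short steps, Python scripts to look and compute and a tool call to move; the robot and the scene stay as the last step left them, time stands still between calls to the robot, and variables do not carry over. Pictures are saved under pics/ and viewed, at most 14 in all, crops included, and the job is handed in when it is done.

Besides the shell and the picture viewer there is one more tool, called after ">>>" by a JSON object that holds its "name" and its "arguments". servo_tool: Moves the arm, as the interface text tells. Its arguments: {"type":"object","properties":{"motion":{"type":"array"}},"required":["motion"]}

```bash
mkdir -p pics; cat > h.py <<'E'
import numpy as np, cv2
from bench import ctrl
def snap(n,f):
    c=ctrl.camera(n); cv2.imwrite('pics/'+f,c['pixels'][:,:,::-1]); np.savez('pics/'+f[:-4]+'.npz',**c); return c
def world(c):
    d=c['depth']; v,u=np.indices(d.shape)
    p=np.stack([(u-c['cx'])/c['fx']*d,(v-c['cy'])/c['fy']*d,d],-1)
    return (p-c['t'])@c['R']
E
python3 - <<'E'
from h import *
for n in ['top','scene']:
    c=snap(n,n+'1.png')
    a=c['pixels']; 
o=ctrl.get_obs(); print(o['time_s'],o['eef_pos'],o['eef_rot'],ctrl.tip_reach)
a=cv2.imread('pics/top1.png'); cv2.imwrite('pics/top1b.png',cv2.resize(a,(800,600),interpolation=cv2.INTER_CUBIC))
E
```

```text
0.1 [ 0.13542044 -0.55829894  0.21807744] [-7.84270408e-04  9.92940881e-01  1.18607708e-01  6.34727663e-05] 0.025
```

View pics/top1b.png

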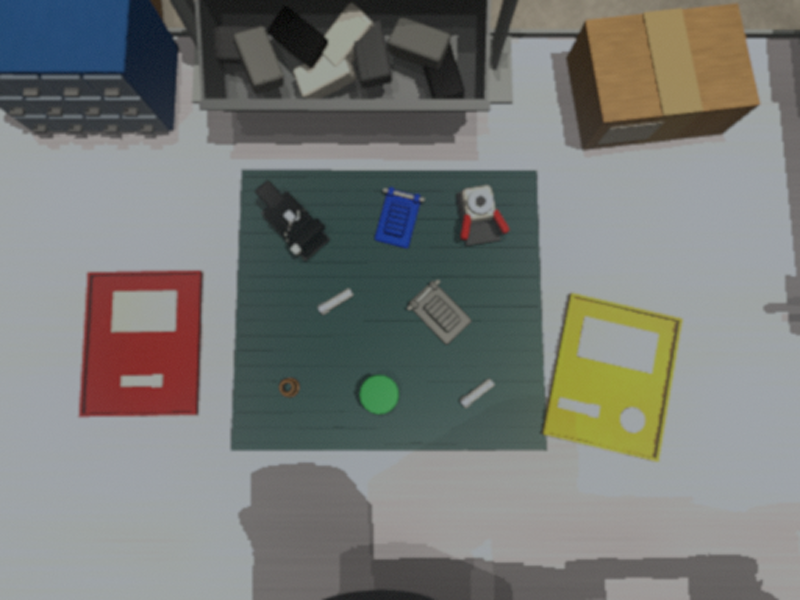

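View pics/scene1.png

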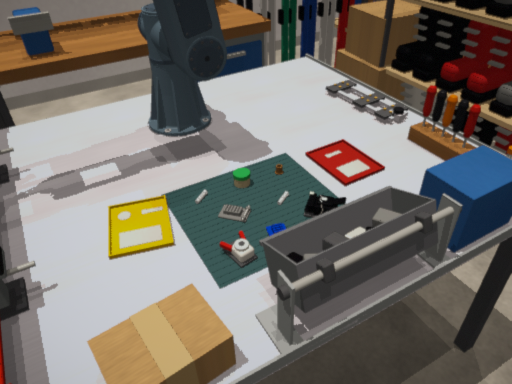

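The top view (x up, y left, 800x600) shows: heel (290,218), blue pedal (400,215), toe (482,212), screws (335,301) and (478,393), grey pedal (440,312), ferrule (288,387), grease (379,394). The red tray is at the left and the yellow tray, slightly turned, at the right.

```bash
cat > m.py <<'E'
from h import *
c=dict(np.load('pics/top1.npz')); W=world(c); a=c['pixels']; hsv=cv2.cvtColor(a,cv2.COLOR_RGB2HSV)
def pix2w(u,v,z):
    r=c['R'].T@np.array([(u-c['cx'])/c['fx'],(v-c['cy'])/c['fy'],1]); o=-c['R'].T@c['t']
    return o+r*(z-o[2])/r[2]
print('cam',-c['R'].T@c['t'],'fx',c['fx'], 'table z',W[300,300])
def box(x0,y0,x1,y1):
    m=np.zeros(a.shape[:2],bool); s=.64; m[int(y0*s):int(y1*s),int(x0*s):int(x1*s)]=1; return m
def ana(n,m,z=None):
    m=m.astype(np.uint8); k,l,st,_=cv2.connectedComponentsWithStats(m); i=1+np.argmax(st[1:,4]); m=l==i
    v,u=np.nonzero(m)
    P=np.array([pix2w(x,y,z) for x,y in zip(u,v)])[:,:2] if z is not None else W[m][:,:2]
    (cx,cy),(w,h),an=cv2.minAreaRect((P*1000).astype(np.float32))
    if w<h: w,h,an=h,w,an+90
    print(n,'n',m.sum(),'mean',P.mean(0).round(4),'rect c',round(cx,1),round(cy,1),'size',round(w,1),round(h,1),'long ang',round((an+90)%180-90,1),'zmed/max',np.percentile(W[m][:,2],[50,98]).round(4))
H,S,V=cv2.split(hsv); z=W[:,:,2]
ana('red',box(60,250,220,430)&(S>120),.012)
ana('yel',box(530,280,700,470)&(S>110)&(H>20)&(H<35),.012)
ana('redA',box(100,280,185,345)&(S<80),.004); ana('redB',box(112,368,170,394)&(S<90),.004)
ana('yelA',box(572,312,664,376)&(S<70),.004); ana('yelS',box(552,395,604,421)&(S<80),.004); ana('yelF',box(614,402,650,437)&(S<70),.004)
ana('scr1',box(310,280,360,322)&(V>110)&(S<70),.010); ana('scr2',box(452,372,502,412)&(V>110)&(S<70),.010)
ana('ferr',box(270,370,306,402)&(H<22)&(S>90),.02)
ana('pedal',box(365,180,430,255)&(H>105)&(H<130)&(S>150))
ana('pedal7',box(365,180,430,255)&(H>105)&(H<130)&(S>150),.007)
ana('heel',box(245,170,335,265)&(z>.006))
ana('grey',box(400,270,480,350)&(z>.005))
ana('toe',box(450,175,520,250)&(z>.006)); ana('grease',box(350,370,410,420)&(z>.006))
# height map around heel
for n,b in (('h',(245,170,335,265)),('p',(365,175,430,255))):
    x0,y0,x1,y1=[int(q*.64) for q in b]
    p=a[y0:y1,x0:x1]; cv2.imwrite(f'pics/{n}.png',cv2.resize(p[:,:,::-1],None,fx=6,fy=6,interpolation=cv2.INTER_CUBIC))
x0,y0,x1,y1=[int(q*.64) for q in (250,175,335,265)]
print((z[y0:y1:3,x0:x1:3]*1000).round().astype(int))
E
python3 m.py
```

```text
cam [ 0.45492981 -0.00689908  0.799281  ] fx 385.4910503862294 table z [ 0.35677704 -0.10327701 -0.00157624]
red n 5147 mean [0.5109 0.3226] rect c 520.3 323.3 size 185.7 148.7 long ang 0.9 zmed/max [0.0035 0.0123]
yel n 4963 mean [ 0.4678 -0.2891] rect c 476.7 -290.8 size 187.1 150.0 long ang -13.5 zmed/max [0.004  0.0131]
redA n 1097 mean [0.5624 0.3263] rect c 562.0 325.9 size 85.7 54.4 long ang 90.0 zmed/max [0.0039 0.0066]
redB n 218 mean [0.4706 0.3233] rect c 471.3 323.4 size 55.1 16.2 long ang 89.9 zmed/max [0.0039 0.0067]
yelA n 1295 mean [ 0.5174 -0.3026] rect c 517.6 -302.6 size 101.1 55.1 long ang 76.6 zmed/max [0.0043 0.0073]
yelS n 196 mean [ 0.4359 -0.2481] rect c 435.5 -246.9 size 54.5 16.7 long ang 78.7 zmed/max [0.0042 0.007 ]
yelF n 209 mean [ 0.4196 -0.3162] rect c 419.2 -316.3 size 31.1 29.9 long ang 89.9 zmed/max [0.0041 0.0065]
scr1 n 122 mean [0.5748 0.0721] rect c 575.1 71.9 size 48.0 11.6 long ang -55.8 zmed/max [0.0097 0.0133]
scr2 n 136 mean [ 0.4544 -0.1146] rect c 454.6 -114.9 size 48.8 11.5 long ang -52.7 zmed/max [0.0104 0.0136]
ferr n 85 mean [0.4619 
[... 1454 characters left out ...]
 43  38   0   0   2  -3]
 [  1   1   0   0   5  39  52  48  51  49  48  46  41  42  45  42   0   0]
 [  1   2   2   1  -2  17  40  51  49  50  41  41  48  42  45  46  -1  -1]
 [  1   1  -2  -1  -1   2  25  41  49  43  41  43  45  43  45  43   2   1]
 [  0   0   1   1  -1  -1   1  34  39  39  43  44  46  44  20  21  17  -1]
 [  2   2   3   0   0   1   1   1  31  43  43  44  42  19  20  21  10  -1]
 [  2  -1   1   0   2   0   4  -1  40  43  42  44  22  17  18   7   2  -2]
 [  1   2   1   1   3   1  -2  -1   0  44  46  18  20  18   7  -1   1   1]
 [ -1  -1   3   3   1   2  -2  -2   0   2   2  16  20   6   1   1 799   0]
 [ -1   1  -1   0   1  -2   1  -1  -1   0   1   4   4  -1   0   1  -2  -1]]
```

View pics/h.png

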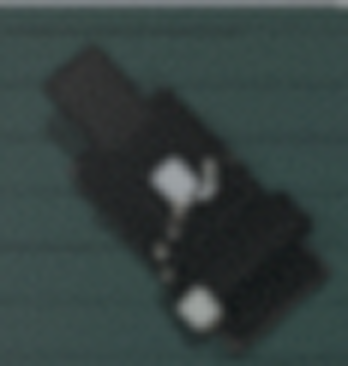

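```bash
cat > m2.py <<'E'
from m import *
print('----')
def ext(n,b,zmin,angs,zmax=1):
    m=box(*b)&(z>zmin)&(z<zmax); P=W[m]; c0=np.median(P[:,:2],0); P=P[np.linalg.norm(P[:,:2]-c0,axis=1)<.075]
    best=[]
    for an in angs:
        t=np.radians(an); ax=np.array([np.cos(t),np.sin(t)]); ay=np.array([-ax[1],ax[0]])
        u=P[:,:2]@ax; v=P[:,:2]@ay
        a0,a1=np.percentile(u,[1,99]); b0,b1=np.percentile(v,[1,99]); best.append((b1-b0,an,a1-a0,ax*(a0+a1)/2+ay*(b0+b1)/2))
    q=min(best,key=lambda r:r[0]); print(n,zmin,'ang',q[1],'len',q[2].round(4),'wid',q[0].round(4),'c',q[3].round(4))
ext('heel all',(245,170,335,265),.006,range(0,90))
ext('heel housing',(245,170,335,265),.038,range(0,90),.053)
ext('heel lever',(245,170,335,265),.054,range(0,90),.07)
ext('heel lip',(245,170,335,265),.014,range(0,90),.024)
ext('pedal',(365,175,430,255),.0045,range(-40,20))
ext('pad',(365,175,430,255),.0175,range(-40,20))
E
python3 m2.py | sed -n '/----/,$p'
cat > go.py <<'E'
import sys; from h import *
# usage: x y z phi(deg) -> tool-frame shift cm, twist deg
o=ctrl.get_obs(); q=o['eef_rot']; w,x,y,zz=q
R=np.array([[1-2*(y*y+zz*zz),2*(x*y-w*zz),2*(x*zz+w*y)],[2*(x*y+w*zz),1-2*(x*x+zz*zz),2*(y*zz-w*x)],[2*(x*zz-w*y),2*(y*zz+w*x),1-2*(x*x+y*y)]])
phi=np.degrees(np.arctan2(R[1,0],R[0,0]))
print('t',round(o['time_s'],2),'pos',np.round(o['eef_pos'],4),'phi',phi.round(1),'q6',np.degrees(o['q'][5]).round(0),'open',round(float(o['opening']),3),'gf',np.round(o['grasp_force'],1))
a=[float(v) for v in sys.argv[1:]]
for i in range(0,len(a),4):
    X,Y,Z,P=a[i:i+4]; d=np.array([X,Y,Z])-(o['eef_pos'] if i==0 else np.array(a[i-4:i-1]))
    p0=phi if i==0 else a[i-1]
    t=np.radians(p0); Rr=R if i==0 else np.array([[np.cos(t),np.sin(t),0],[np.sin(t),-np.cos(t),0],[0,0,-1]])
    print('shift cm',(Rr.T@d*100).round(2),'twist',round(-(P-p0),1))
E
```

```text
----
heel all 0.006 ang 43 len 0.0964 wid 0.0477 c [0.6798 0.1311]
heel housing 0.038 ang 40 len 0.0741 wid 0.0491 c [0.6764 0.1256]
heel lever 0.054 ang 58 len 0.023 wid 0.0225 c [0.7102 0.1565]
heel lip 0.014 ang 82 len 0.0705 wid 0.034 c [0.6522 0.1215]
pedal 0.0045 ang -15 len 0.0723 wid 0.0472 c [ 0.6895 -0.0105]
pad 0.0175 ang -10 len 0.058 wid 0.0352 c [ 0.6919 -0.014 ]
```

```bash
python3 go.py .6855 .136 .13 41 .6855 .136 .042 41
```

```text
t 0.1 pos [ 0.1354 -0.5583  0.2181] phi 13.6 q6 -12.0 open 0.999 gf 0.0
shift cm [ 69.81 -54.51   8.91] twist -27.4
shift cm [0.  0.  8.8] twist -0.0
```

>>> {"name": "servo_tool", "arguments": {"motion": [[[3.5,-2.7,0,0,-1],[7,-5.4,0,0,-1],[10.5,-8.2,0,0,-1],[14,-10.9,0,0,-1],[17.5,-13.6,0,0,-1]]]}}

```text
time_s: 0.6
eef_pos: [0.2742, -0.3837, 0.2185]
eef_rot: [-0.0, 0.993, 0.118, -0.0]
wrist_force: [1.0, 0.4, -0.7]
opening: 0.997
grasp_force: 0.0
```

>>> {"name": "servo_tool", "arguments": {"motion": [[[3.5,-2.7,0,0,-1],[7,-5.4,0,0,-1],[10.5,-8.2,0,0,-1],[14,-10.9,0,0,-1],[17.5,-13.6,0,0,-1]]]}}

```text
time_s: 1.1
eef_pos: [0.4122, -0.2103, 0.2188]
eef_rot: [-0.0, 0.993, 0.119, -0.0]
wrist_force: [1.2, -0.6, 0.7]
opening: 0.998
grasp_force: 0.0
```

>>> {"name": "servo_tool", "arguments": {"motion": [[[3.5,-2.7,0,0,-1],[7,-5.4,0,0,-1],[10.5,-8.2,0,0,-1],[14,-10.9,0,0,-1],[17.5,-13.6,0,0,-1]]]}}

```text
time_s: 1.6
eef_pos: [0.5503, -0.0368, 0.2186]
eef_rot: [-0.0, 0.993, 0.119, -0.0]
wrist_force: [0.5, -0.4, 0.9]
opening: 1.004
grasp_force: 0.0
```

>>> {"name": "servo_tool", "arguments": {"motion": [[[3.5,-2.7,1.5,-6,-1],[7,-5.4,3,-12,-1],[10.5,-8.2,4.5,-18,-1],[14,-10.9,6,-24,-1],[17.3,-13.7,7.0,-27.4,-1]]]}}

```text
time_s: 2.1
eef_pos: [0.6855, 0.1368, 0.1467]
eef_rot: [-0.0, 0.936, 0.352, -0.001]
wrist_force: [-0.4, 0.3, 0.0]
opening: 1.0
grasp_force: 0.0
```

```bash
python3 go.py .6855 .136 .13 41; python3 -c "
from h import *
c=snap('wrist','w1.png'); print(c['fx'],c['cx'],c['cy'],c['hand_eye'].round(4))"
```

```text
t 2.1 pos [0.6855 0.1368 0.1467] phi 41.2 q6 50.0 open 1.0 gf 0.0
shift cm [-0.05  0.06  1.67] twist 0.2
297.3186396354542 255.38372561170098 186.2570302641052 [[-6.000e-04 -9.647e-01 -2.634e-01  6.680e-02]
 [ 1.000e+00 -7.000e-04  3.000e-04 -2.000e-04]
 [-5.000e-04 -2.634e-01  9.647e-01 -1.549e-01]
 [ 0.000e+00  0.000e+00  0.000e+00  1.000e+00]]
```

View pics/w1.png

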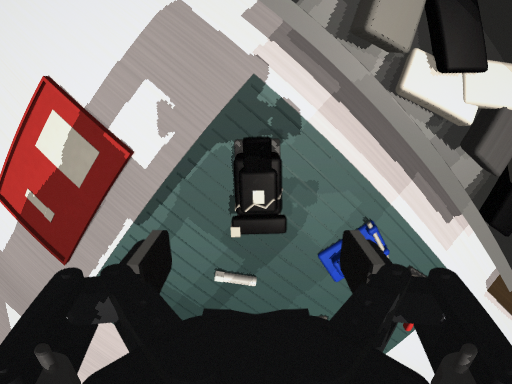

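```bash
cat >> h.py <<'E'
def wtool(c):
    d=c['depth']; v,u=np.indices(d.shape); a=(u-c['cx'])/c['fx']; b=(v-c['cy'])/c['fy']; r=np.hypot(a,b)+1e-9
    s=np.tan(np.minimum(r,1.5))/r
    p=np.stack([a*s*d,b*s*d,d],-1); H=c['hand_eye']; return p@H[:3,:3].T+H[:3,3]
E
python3 - <<'E'
from h import *
c=dict(np.load('pics/w1.npz')); T=wtool(c)
f=T[225:300,110:172].reshape(-1,3); f=f[(f[:,2]<.06)&(f[:,2]>-.05)]
print('finger', f.max(0).round(4), f[np.argsort(-f[:,2])[:5]].round(4))
r=c['pixels']; h=T[130:240,225:290].reshape(-1,3); h=h[(h[:,2]<.14)&(h[:,2]>.07)]
print('heel tool xyz range',np.percentile(h,[1,99],axis=0).round(4))
m=h[h[:,2]>.1]; 
for x0 in np.arange(-.06,.07,.01):
    k=h[(h[:,0]>x0)&(h[:,0]<x0+.01)]
    if len(k): print(round(x0,3),np.percentile(k[:,1],[2,98]).round(4),(.1467-np.median(k[:,2])).round(4))
E
```

```text
finger [ 0.0121 -0.0422 -0.0251] [[-0.0059 -0.0432 -0.0251]
 [-0.0071 -0.0433 -0.0252]
 [-0.0041 -0.0429 -0.0252]
 [ 0.005  -0.0434 -0.0255]
 [ 0.0012 -0.0427 -0.0256]]
heel tool xyz range [[-0.0494 -0.0212  0.0856]
 [ 0.0415  0.0265  0.1394]]
-0.06 [-0.0233 -0.0021] 0.0448
-0.05 [-0.023   0.0278] 0.0446
-0.04 [-0.021   0.0275] 0.044
-0.03 [-0.0193  0.0238] 0.0499
-0.02 [-0.0181  0.0234] 0.0508
-0.01 [-0.0188  0.0233] 0.0508
0.0 [-0.0187  0.0225] 0.0506
0.01 [-0.0193  0.0229] 0.0501
0.02 [-0.0202  0.0232] 0.0537
0.03 [-0.0194  0.0224] 0.059
0.04 [-0.0095  0.0118] 0.0597
```

>>> {"name": "servo_tool", "arguments": {"motion": [[[0,0.2,3,0,-1],[0,0.2,6,0,-1],[0,0.2,8.5,0,-1],[0,0.2,10,0,-1],[0,0.2,10.6,0,-1]]]}}

```text
time_s: 2.65
eef_pos: [0.6852, 0.1337, 0.0404]
eef_rot: [-0.001, 0.937, 0.35, -0.002]
wrist_force: [0.6, 0.5, 1.3]
opening: 0.997
grasp_force: 0.0
```

>>> {"name": "servo_tool", "arguments": {"motion": [[[0,0,0,0,1],[0,0,0,0,1],[0,0,0,0,1],[0,0,0,0,1],[0,0,0,0,1]]]}}

```text
time_s: 3.15
eef_pos: [0.6873, 0.1338, 0.0438]
eef_rot: [0.0, 0.937, 0.35, 0.001]
wrist_force: [0.3, 0.2, -1.1]
opening: 0.146
grasp_force: 0.0
```

>>> {"name": "servo_tool", "arguments": {"motion": [[[0,0,0,0,1],[0,0,0,0,1],[0,0,0,0,1]]]}}

```text
time_s: 3.45
eef_pos: [0.6867, 0.1338, 0.0429]
eef_rot: [-0.0, 0.937, 0.35, -0.0]
wrist_force: [0.7, -0.2, 0.4]
opening: -0.002
grasp_force: 0.0
```

Shut on nothing, so I'll look.

```bash
python3 -c "
from h import *
c=snap('wrist','w2.png'); d=snap('scene','s2.png')
a=cv2.resize(d['pixels'][130:260,180:360,::-1],None,fx=2.8,fy=2.8); b=c['pixels'][:,:,::-1][100:,100:410]
b=cv2.resize(b,(310,284)); b=cv2.copyMakeBorder(b,0,a.shape[0]-284,0,0,0); a=cv2.resize(a,(470,a.shape[0])); cv2.imwrite('pics/c2.png',np.hstack([a,b]))"
```

```text
(no output)
```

View pics/c2.png

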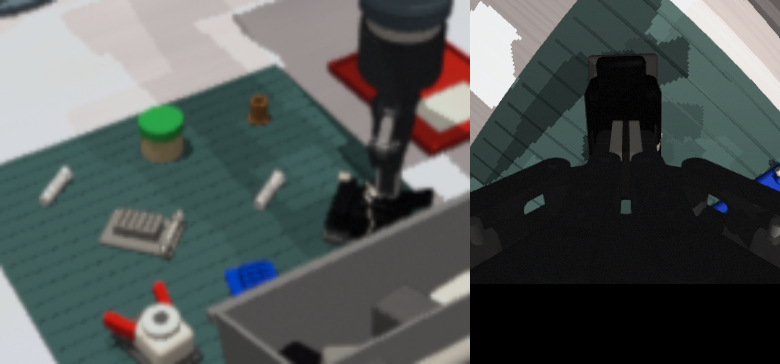

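```bash
python3 - <<'E'
from h import *
c=dict(np.load('pics/w2.npz')); T=wtool(c)
for v in range(150,300,8): print(v, T[v,248].round(3), T[v,240].round(3), T[v,262].round(3))
o=ctrl.get_obs(); print(o['eef_pos'],o['wrist_force'],o['q'].round(3))
d=dict(np.load('pics/s2.npz'));W=world(d)
# closed finger in scene view around (180+388/2.6.., )
v,u=np.indices(W.shape[:2]); m=(abs(W[:,:,0]-.685)<.04)&(abs(W[:,:,1]-.134)<.04)&(W[:,:,2]>.05)
z=W[:,:,2]
for k in np.arange(.0,.14,.008):
    s=(abs(W[:,:,0]-.685)<.07)&(abs(W[:,:,1]-.134)<.07)&(z>k)&(z<k+.008); print(round(k,3),s.sum(),W[s][:,:2].mean(0).round(3) if s.any() else '',np.ptp(u[s]) if s.any() else '',u[s].mean().round(),v[s].mean().round())
E
```

```text
150 [ 0.038 -0.005  0.043] [ 0.038 -0.01   0.042] [0.038 0.004 0.042]
158 [ 0.043 -0.004 -0.015] [ 0.043 -0.008 -0.015] [ 0.043  0.003 -0.016]
166 [ 0.039 -0.004 -0.018] [ 0.039 -0.007 -0.018] [ 0.04   0.003 -0.019]
174 [ 0.035 -0.004 -0.017] [ 0.035 -0.008 -0.017] [ 0.035  0.003 -0.015]
182 [ 0.031 -0.004 -0.015] [ 0.031 -0.008 -0.015] [ 0.031  0.003 -0.015]
190 [ 0.026 -0.004 -0.012] [ 0.026 -0.008 -0.013] [ 0.026  0.003 -0.013]
198 [ 0.021 -0.004 -0.011] [ 0.021 -0.008 -0.011] [ 0.022  0.003 -0.012]
206 [ 0.016 -0.004 -0.009] [ 0.017 -0.008 -0.01 ] [ 0.016  0.003 -0.008]
214 [ 0.012 -0.004 -0.008] [ 0.012 -0.008 -0.008] [ 0.011  0.003 -0.008]
222 [ 0.011 -0.004 -0.018] [ 0.007 -0.008 -0.008] [ 0.011  0.003 -0.017]
230 [ 0.012 -0.004 -0.029] [ 0.007 -0.008 -0.019] [ 0.011  0.003 -0.028]
238 [ 0.011 -0.003 -0.037] [ 0.007 -0.007 -0.028] [ 0.011  0.003 -0.037]
246 [ 0.011 -0.003 -0.045] [ 0.011 -0.007 -0.044] [ 0.011  0.003 -0.044]
254 [ 0.01  -0.003 -0.049] [ 0.013 -0.006 -0.056] [ 0.01   0.002 -0.05 ]
262 [ 0.012 -0.003 -0.06 ] [ 0.013 -0.006 -0.061] [ 0.012  0.002 -0.06 ]
270 [ 0.
[... 367 characters left out ...]
3  1.373 0.    1.139 0.878]
0.0 200 [0.645 0.092] 53 303.0 211.0
0.008 40 [0.672 0.093] 14 310.0 214.0
0.016 67 [0.669 0.097] 16 311.0 210.0
0.024 33 [0.691 0.11 ] 23 320.0 211.0
0.032 62 [0.689 0.11 ] 31 320.0 207.0
0.04 191 [0.674 0.112] 29 317.0 202.0
0.048 145 [0.69 0.13] 31 327.0 201.0
0.056 58 [0.71  0.151] 21 339.0 200.0
0.064 23 [0.696 0.129] 21 329.0 197.0
0.072 23 [0.696 0.127] 9 329.0 195.0
0.08 25 [0.694 0.125] 9 328.0 192.0
0.088 2 [0.7  0.13] 4 331.0 190.0
0.096 8 [0.703 0.131] 10 332.0 187.0
0.104 20 [0.71  0.114] 12 329.0 189.0
0.112 12 [0.713 0.11 ] 11 328.0 187.0
0.12 38 [0.708 0.117] 17 330.0 182.0
0.128 29 [0.709 0.115] 16 330.0 180.0
0.136 45 [0.715 0.106] 18 329.0 180.0
```

The heel hasn't moved (top 51 mm). The depth puts the fingertips just above it, well behind the nominal 25 mm reach, so I'll lift and measure the shut tips.

>>> {"name": "servo_tool", "arguments": {"motion": [[[0,0,-3,0,1],[0,0,-6,0,1],[0,0,-6,0,1]]]}}

```text
time_s: 3.85
eef_pos: [0.6903, 0.1339, 0.1086]
eef_rot: [0.001, 0.937, 0.35, 0.004]
wrist_force: [0.8, -0.2, 1.5]
opening: 0.001
grasp_force: 0.0
```

```bash
cat > tip.py <<'E'
import sys; from h import *
o=ctrl.get_obs(); print(o['eef_pos'],o['opening'])
c=snap('wrist',sys.argv[1]); T=wtool(c); m=(abs(T[:,:,1])<.07)&(T[:,:,2]<.04)&(T[:,:,2]>-.1)&(abs(T[:,:,0])<.025)&(c['depth']>0)
k=T[m]; v,u=np.nonzero(m); i=np.argsort(-k[:,2])[:400:40]
print(np.c_[u[i],v[i],k[i].round(4)])
E
python3 tip.py w3.png; python3 go.py
```

```text
[0.69028523 0.13392671 0.10856707] 0.0013088234902736725
[[ 2.49e+02  2.21e+02  1.04e-02 -3.40e-03 -1.50e-02]
 [ 2.67e+02  2.22e+02  1.10e-02  5.60e-03 -1.78e-02]
 [ 2.72e+02  2.30e+02  7.40e-03  8.00e-03 -1.96e-02]
 [ 2.48e+02  2.24e+02  1.10e-02 -3.80e-03 -2.04e-02]
 [ 2.76e+02  2.32e+02  7.20e-03  9.90e-03 -2.16e-02]
 [ 2.82e+02  2.33e+02  7.00e-03  1.28e-02 -2.25e-02]
 [ 2.84e+02  2.34e+02  6.90e-03  1.37e-02 -2.35e-02]
 [ 2.51e+02  2.27e+02  1.12e-02 -2.30e-03 -2.46e-02]
 [ 2.31e+02  2.35e+02  7.40e-03 -1.19e-02 -2.56e-02]
 [ 2.72e+02  2.36e+02  7.20e-03  7.70e-03 -2.63e-02]]
t 3.9 pos [0.6889 0.1338 0.1061] phi 41.0 q6 50.0 open 0.001 gf 0.0
```

View pics/w3.png

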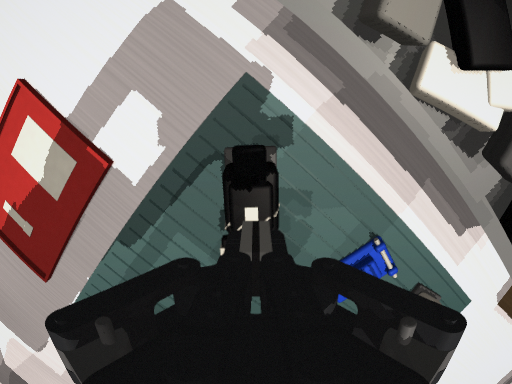

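```bash
python3 - <<'E'
from h import *
c=dict(np.load('pics/w3.npz')); T=wtool(c)
h=T[130:270,200:300].reshape(-1,3); h=h[(h[:,2]<.098)&(h[:,2]>.03)]
print(np.percentile(h,[1,99],axis=0).round(4))
for x0 in np.arange(-.06,.07,.01):
    k=h[(h[:,0]>x0)&(h[:,0]<x0+.01)]
    if len(k)>20: print(round(x0,3),np.percentile(k[:,1],[2,98]).round(4),(.1067-np.median(k[:,2])).round(4))
E
python3 go.py .685 .135 -.002 41
```

```text
[[-0.0404 -0.0269  0.0476]
 [ 0.0397  0.0177  0.0825]]
-0.05 [-0.0289 -0.0251] 0.0431
-0.04 [-0.0284  0.0174] 0.0406
-0.03 [-0.0252  0.0183] 0.0414
-0.02 [-0.0245  0.0179] 0.049
-0.01 [-0.0243  0.017 ] 0.049
0.0 [-0.0248  0.0168] 0.0485
0.01 [-0.0245  0.0166] 0.0479
0.02 [-0.016  0.013] 0.0544
0.03 [-0.0162  0.0065] 0.0579
0.04 [-0.01    0.0049] 0.0548
t 3.9 pos [0.6889 0.1338 0.1061] phi 41.0 q6 50.0 open 0.001 gf 0.0
shift cm [-0.27 -0.39 10.81] twist 0.0
```

>>> {"name": "servo_tool", "arguments": {"motion": [[[0,-0.35,0,0,-1],[0,-0.35,0,0,-1],[0,-0.35,0,0,-1],[0,-0.35,0,0,-1],[0,-0.35,0,0,-1]]]}}

```text
time_s: 4.4
eef_pos: [0.6842, 0.1363, 0.1023]
eef_rot: [-0.0, 0.937, 0.35, -0.0]
wrist_force: [-0.4, 0.4, -0.8]
opening: 0.848
grasp_force: 0.0
```

>>> {"name": "servo_tool", "arguments": {"motion": [[[0,0,0,0,-1],[0,0,1.5,0,-1],[0,0,3,0,-1],[0,0,4.5,0,-1],[0,0,6,0,-1]]]}}

```text
time_s: 4.9
eef_pos: [0.6836, 0.1363, 0.0405]
eef_rot: [-0.0, 0.937, 0.35, -0.001]
wrist_force: [-1.0, 0.2, 0.9]
opening: 0.999
grasp_force: 0.0
```

>>> {"name": "servo_tool", "arguments": {"motion": [[[0,0,1,0,-1],[0,0,2,0,-1],[0,0,3,0,-1],[0,0,4,0,-1],[0,0,4.5,0,-1]]]}}

```text
time_s: 5.4
eef_pos: [0.684, 0.1364, -0.0033]
eef_rot: [-0.0, 0.937, 0.35, -0.0]
wrist_force: [0.5, -0.4, -0.3]
opening: 0.996
grasp_force: 0.0
```

>>> {"name": "servo_tool", "arguments": {"motion": [[[0,0,0,0,1],[0,0,0,0,1],[0,0,0,0,1],[0,0,0,0,1],[0,0,0,0,1]]]}}

```text
time_s: 5.9
eef_pos: [0.6855, 0.1364, -0.0009]
eef_rot: [0.0, 0.937, 0.35, 0.001]
wrist_force: [0.6, 0.4, 4.2]
opening: 0.51
grasp_force: 61.7
```

```bash
python3 go.py
```

```text
t 5.9 pos [ 0.6855  0.1364 -0.0009] phi 41.0 q6 51.0 open 0.51 gf 61.7
```

>>> {"name": "servo_tool", "arguments": {"motion": [[[0,0,-2,0,1],[0,0,-5,0,1],[0,0,-8,0,1],[0,0,-11,0,1],[0,0,-12,0,1]]]}}

```text
time_s: 6.4
eef_pos: [0.6866, 0.1366, 0.1231]
eef_rot: [0.001, 0.937, 0.351, 0.003]
wrist_force: [1.1, -0.3, -1.1]
opening: 0.507
grasp_force: 61.1
```

>>> {"name": "servo_tool", "arguments": {"motion": [[[0,0,0,-8,1],[0,0,0,-16,1],[0,0,0,-24,1],[0,0,0,-32,1],[0,0,0,-35.7,1]]]}}

```text
time_s: 6.9
eef_pos: [0.6836, 0.1364, 0.117]
eef_rot: [-0.001, 0.783, 0.623, -0.001]
wrist_force: [0.5, 0.1, -1.6]
opening: 0.506
grasp_force: 60.9
```

```bash
python3 go.py .5189 -.2968 .12 76.7; python3 tip.py w4.png; python3 - <<'E'
from h import *
c=dict(np.load('pics/w4.npz')); T=wtool(c)
h=T.reshape(-1,3); h=h[(h[:,2]<.03)&(h[:,2]>-.07)&(abs(h[:,1])<.03)&(abs(h[:,0])<.07)]
for x0 in np.arange(-.06,.07,.005):
    k=h[(h[:,0]>x0)&(h[:,0]<x0+.005)]
    if len(k)>10: print(round(x0,3),len(k),np.percentile(k[:,1],[2,98]).round(4),np.median(k[:,2]).round(4))
E
```

```text
t 6.9 pos [0.6836 0.1364 0.117 ] phi 77.0 q6 15.0 open 0.506 gf 60.9
shift cm [-45.92  -6.3   -0.27] twist 0.3
[0.68356762 0.13643025 0.1170135 ] 0.5064045659249088
[[ 2.98e+02  1.98e+02  2.00e-02  2.24e-02 -6.70e-03]
 [ 2.89e+02  1.94e+02  2.26e-02  1.74e-02 -8.00e-03]
 [ 2.92e+02  1.93e+02  2.33e-02  1.89e-02 -8.50e-03]
 [ 2.12e+02  2.02e+02  1.85e-02 -2.26e-02 -9.00e-03]
 [ 2.90e+02  1.94e+02  2.32e-02  1.77e-02 -1.00e-02]
 [ 2.91e+02  1.99e+02  2.32e-02  1.72e-02 -1.85e-02]
 [ 2.17e+02  2.02e+02  2.24e-02 -1.84e-02 -2.06e-02]
 [ 1.87e+02  2.33e+02  6.50e-03 -3.41e-02 -2.20e-02]
 [ 2.91e+02  2.01e+02  2.37e-02  1.66e-02 -2.32e-02]
 [ 3.11e+02  2.26e+02  1.13e-02  2.67e-02 -2.42e-02]]
-0.03 21 [-0.0224  0.0224] -0.0382
-0.025 100 [-0.0209  0.022 ] -0.0418
-0.02 423 [-0.0209  0.0209] -0.0516
-0.015 860 [-0.0208  0.0214] -0.0517
-0.01 1028 [-0.022   0.0219] -0.0516
-0.005 1109 [-0.0222  0.0222] -0.0515
-0.0 1179 [-0.023   0.0229] -0.0515
0.005 1421 [-0.0238  0.0239] -0.0515
0.01 3029 [-0.0291  0.029 ] -0.0511
0.015 1038 [-0.0216  0.0207] -0.0522
0.02 1416 [-0.0219  0.0207] -0.0418
0.025 890 [-0.0225  0.021 ] -0.057
0.03 1594 [-0.0221  0.0202] -0.0568
0.035 1085 [-0.0125  0.0176] -0.061
0.04 825 [-0.0118  0.0097] -0.0602
```

>>> {"name": "servo_tool", "arguments": {"motion": [[[-4,-0.6,0,0,1],[-8,-1.2,0,0,1],[-12,-1.8,0,0,1],[-16,-2.4,0,0,1],[-20,-3,0,0,1]]]}}

```text
time_s: 7.45
eef_pos: [0.608, -0.0525, 0.1174]
eef_rot: [-0.0, 0.784, 0.62, -0.0]
wrist_force: [-0.1, -0.7, -1.6]
opening: 0.509
grasp_force: 61.2
```

>>> {"name": "servo_tool", "arguments": {"motion": [[[-4,-0.6,0,0,1],[-8,-1.2,0,0,1],[-12,-1.8,0,0,1],[-16,-2.4,0,0,1],[-20,-3,0,0,1]]]}}

```text
time_s: 7.95
eef_pos: [0.533, -0.2402, 0.1176]
eef_rot: [-0.0, 0.785, 0.62, -0.0]
wrist_force: [0.5, 0.3, -1.2]
opening: 0.506
grasp_force: 61.2
```

>>> {"name": "servo_tool", "arguments": {"motion": [[[-3,-0.2,0,0,1],[-6.1,-0.3,0,0.3,1],[-6.1,-0.3,2,0.3,1],[-6.1,-0.3,4,0.3,1],[-6.1,-0.3,6,0.3,1]]]}}

```text
time_s: 8.45
eef_pos: [0.5167, -0.298, 0.0569]
eef_rot: [-0.0, 0.787, 0.618, -0.0]
wrist_force: [0.6, -0.4, -1.4]
opening: 0.504
grasp_force: 61.3
```

```bash
python3 go.py .5184 -.2987 .003 76.7; python3 -c "
from h import *
snap('top','t5.png');a=cv2.imread('pics/t5.png'); cv2.imwrite('pics/t5b.png',cv2.resize(a[180:310,320:460],None,fx=3,fy=3))"
```

```text
t 8.45 pos [ 0.5167 -0.298   0.0569] phi 76.3 q6 -28.0 open 0.504 gf 61.3
shift cm [-0.03  0.19  5.39] twist -0.4
```

View pics/t5b.png

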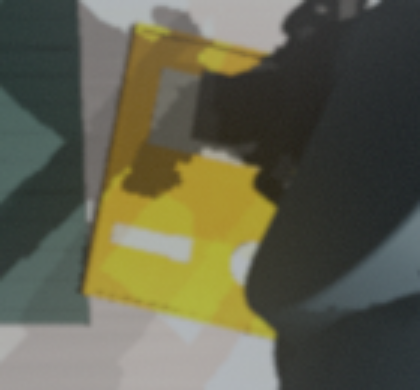

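>>> {"name": "servo_tool", "arguments": {"motion": [[[0,0.2,1.5,0,1],[0,0.2,3,0,1],[0,0.2,4.2,0,1],[0,0.2,5.0,0,1],[0,0.2,5.5,0,1]]]}}

```text
time_s: 9.0
eef_pos: [0.5189, -0.2979, 0.003]
eef_rot: [-0.001, 0.786, 0.619, -0.0]
wrist_force: [-17.5, 12.9, 49.3]
opening: 0.508
grasp_force: 67.1
```

>>> {"name": "servo_tool", "arguments": {"motion": [[[0,0,0,0,1],[0,0,0,0,-0.25],[0,0,0,0,-0.25],[0,0,0,0,-0.25],[0,0,0,0,-0.25]]]}}

```text
time_s: 9.5
eef_pos: [0.5193, -0.2984, 0.003]
eef_rot: [0.0, 0.786, 0.619, 0.0]
wrist_force: [-0.1, 0.6, -0.3]
opening: 0.622
grasp_force: 0.0
```

>>> {"name": "servo_tool", "arguments": {"motion": [[[0,0,-1,0,-0.25],[0,0,-3,0,-0.25],[0,0,-6,0,-0.25],[0,0,-9,0,-0.25],[0,0,-12,0,-0.25]]]}}

```text
time_s: 10.0
eef_pos: [0.5193, -0.2983, 0.1248]
eef_rot: [0.0, 0.786, 0.619, 0.0]
wrist_force: [0.1, 0.2, 0.8]
opening: 0.623
grasp_force: 0.0
```

```bash
cat > wr.py <<'E'
import sys; from h import *
from scipy.spatial.transform import Rotation as Ro
def wworld(f):
    o=ctrl.get_obs(); q=o['eef_rot']; R=Ro.from_quat([q[1],q[2],q[3],q[0]]).as_matrix(); p=o['eef_pos'].copy() if hasattr(o['eef_pos'],'copy') else np.array(o['eef_pos'])
    c=snap('wrist',f); return c,wtool(c)@R.T+p
E
python3 go.py .4546 -.115 .10 0; python3 - <<'E'
from wr import *
c,W=wworld('w6.png')
m=(np.linalg.norm(W[:,:,:2]-[.5175,-.3026],axis=-1)<.06)&(W[:,:,2]>.009)&(W[:,:,2]<.075)
v,u=np.nonzero(m); P=W[m]; r=cv2.minAreaRect((P[:,:2]*1000).astype(np.float32)); print(r,P[:,2].max())
E
```

```text
t 10.0 pos [ 0.5193 -0.2983  0.1248] phi 76.4 q6 -28.0 open 0.623 gf 0.0
shift cm [ 16.3  -10.59   2.47] twist 76.4
((530.91845703125, -306.3288269042969), (96.15406036376953, 77.07408142089844), 76.1932144165039) 0.06655198263479872
```

View pics/w6.png

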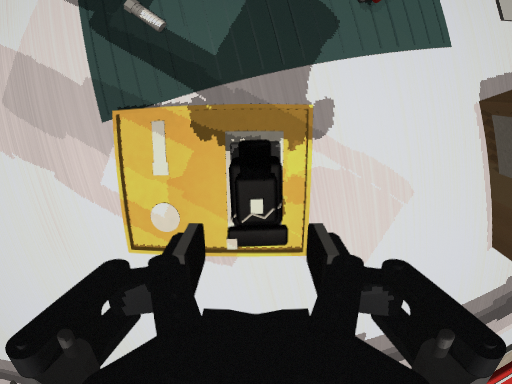

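```bash
python3 - <<'E'
from h import *
from scipy.spatial.transform import Rotation as Ro
c=dict(np.load('pics/w6.npz')); o=ctrl.get_obs(); q=o['eef_rot']
W=wtool(c)@Ro.from_quat([q[1],q[2],q[3],q[0]]).as_matrix().T+o['eef_pos']
t=np.radians(76.7); e=np.array([np.cos(t),np.sin(t)]); n=np.array([e[1],-e[0]])
D=W[:,:,:2]-[.5175,-.3026]; s=D@e; w=D@n
for z0,z1 in ((.014,.03),(.045,.053),(.053,.068)):
    m=(abs(s)<.06)&(abs(w)<.03)&(W[:,:,2]>z0)&(W[:,:,2]<z1); print(z0,m.sum(),np.percentile(s[m],[1,99]).round(4),np.percentile(w[m],[2,98]).round(4))
a=c['pixels'].astype(int); m=(a.min(-1)>120)&(abs(W[:,:,2]-.004)<.004)&(abs(s)<.06)&(abs(w)<.035); print(m.sum(),np.percentile(s[m],[1,99]).round(4),np.percentile(w[m],[1,99]).round(4))
E
```

```text
0.014 334 [-0.0415  0.0385] [-0.0183  0.0275]
0.045 1018 [-0.0325  0.0256] [-0.0173  0.0271]
0.053 3797 [-0.0469  0.0372] [-0.0173  0.0262]Traceback (most recent call last):
  File "<stdin>", line 9, in <module>
    return _quantile_unchecked(
        a, q, axis, out, overwrite_input, method, keepdims, weights)
    return _ureduce(a,
                    func=_quantile_ureduce_func,
    ...<5 lines>...
                    overwrite_input=overwrite_input,
                    method=method)
    r = func(a, **kwargs)
    result = _quantile(arr,
                       quantiles=q,
    ...<2 lines>...
                       out=out,
                       weights=wgt)
    slices_having_nans = np.isnan(arr[-1, ...])
                                  ~~~^^^^^^^^^
IndexError: index -1 is out of bounds for axis 0 with size 0
```

>>> {"name": "servo_tool", "arguments": {"motion": [[[4,-2.6,0,-8,0.2],[8,-5.2,0,-16,0.2],[12,-7.8,0,-24,0.2],[16,-10.4,2,-32,0.2],[16.3,-10.6,5,-40,0.2]]]}}

```text
time_s: 10.55
eef_pos: [0.454, -0.1115, 0.0743]
eef_rot: [0.001, 0.523, 0.852, 0.0]
wrist_force: [0.5, -0.6, -0.4]
opening: 0.397
grasp_force: 0.0
```

>>> {"name": "servo_tool", "arguments": {"motion": [[[0,0,1,-8,0.2],[0,0,1,-11,0.2],[0,0,1,-11,0.2],[0,0,1,-11,0.2]]]}}

```text
time_s: 10.95
eef_pos: [0.4549, -0.1152, 0.0635]
eef_rot: [0.001, 0.444, 0.896, -0.0]
wrist_force: [0.5, 0.1, 0.2]
opening: 0.4
grasp_force: 0.0
```

```bash
cat > scr.py <<'E'
from wr import *
import sys
# silver screw near (x,y): world rect
x,y,r=map(float,sys.argv[2:5]); c,W=wworld(sys.argv[1]); a=c['pixels'].astype(int)
m=(np.linalg.norm(W[:,:,:2]-[x,y],axis=-1)<r)&(W[:,:,2]<.03)&(W[:,:,2]>-.02)&(a.min(-1)>110)&(np.ptp(a,axis=-1)<60)
k,l,st,_=cv2.connectedComponentsWithStats(m.astype(np.uint8)); m=l==1+np.argmax(st[1:,4])
P=W[m]; (cx,cy),(w,h),an=cv2.minAreaRect((P[:,:2]*1000).astype(np.float32))
print(m.sum(),'c',cx,cy,'size',w,h,'ang long',an if w>h else an+90,'z',np.percentile(P[:,2],[2,50,98]))
E
python3 scr.py w7.png .4546 -.115 .045; python3 go.py .4546 -.115 -.0115 127.3
```

```text
412 c 461.6259765625 -125.57614135742188 size 10.695770263671875 29.91297149658203 ang long 127.41020202636719 z [0.00143519 0.01058253 0.0124329 ]
t 11.0 pos [ 0.4549 -0.1153  0.0635] phi 127.3 q6 -66.0 open 0.399 gf 0.0
shift cm [ 0.05 -0.01  7.5 ] twist 0.0
```

>>> {"name": "servo_tool", "arguments": {"motion": [[[0,0,2,0,0.2],[0,0,4,0,0.2],[0,0,6,0,0.2],[0,0,7,0,0.2],[0,0,7.4,0,0.2]]]}}

```text
time_s: 11.5
eef_pos: [0.454, -0.1149, -0.0117]
eef_rot: [-0.001, 0.443, 0.896, 0.0]
wrist_force: [0.5, 0.1, 0.2]
opening: 0.405
grasp_force: 0.0
```

>>> {"name": "servo_tool", "arguments": {"motion": [[[0,0,0,0,1],[0,0,0,0,1],[0,0,0,0,1],[0,0,0,0,1],[0,0,0,0,1]]]}}

```text
time_s: 12.0
eef_pos: [0.4552, -0.1153, -0.0104]
eef_rot: [0.001, 0.443, 0.897, -0.0]
wrist_force: [0.2, -0.4, 3.9]
opening: 0.097
grasp_force: 59.0
```

>>> {"name": "servo_tool", "arguments": {"motion": [[[0,0,-2,0,1],[0,0,-4,0,1],[0,0,-6,8,1],[0,0,-8,16,1],[0,0,-10,24,1]]]}}

```text
time_s: 12.5
eef_pos: [0.4542, -0.1148, 0.0897]
eef_rot: [-0.0, 0.622, 0.783, 0.0]
wrist_force: [-0.0, 0.0, -1.1]
opening: 0.1
grasp_force: 58.8
```

```bash
python3 go.py .4357 -.2475 .08 76.7; python3 scr.py w8.png .46 -.115 .06
```

```text
t 12.5 pos [ 0.4542 -0.1148  0.0897] phi 103.1 q6 -42.0 open 0.1 gf 58.8
shift cm [-12.5   -4.81   0.97] twist 26.4Traceback (most recent call last):
  File "scr.py", line 6, in <module>
    k,l,st,_=cv2.connectedComponentsWithStats(m.astype(np.uint8)); m=l==1+np.argmax(st[1:,4])
                                                                          ~~~~~~~~~^^^^^^^^^^
    return _wrapfunc(a, 'argmax', axis=axis, out=out, **kwds)
    return bound(*args, **kwds)
ValueError: attempt to get argmax of an empty sequence
```

>>> {"name": "servo_tool", "arguments": {"motion": [[[-3,-1.2,0,7,1],[-6,-2.4,0,14,1],[-9,-3.6,0,21,1],[-12.5,-4.8,0,26.4,1],[-12.5,-4.8,2,26.4,1]]]}}

```text
time_s: 13.05
eef_pos: [0.4386, -0.2537, 0.0712]
eef_rot: [0.004, 0.784, 0.621, 0.0]
wrist_force: [0.9, 0.7, -0.2]
opening: 0.098
grasp_force: 58.9
```

>>> {"name": "servo_tool", "arguments": {"motion": [[[0,0,2,0,1],[0,0,4,0,1],[0,0,5,0,1],[0,0,5,0,1]]]}}

```text
time_s: 13.45
eef_pos: [0.4356, -0.2466, 0.0172]
eef_rot: [-0.002, 0.782, 0.623, -0.0]
wrist_force: [-0.3, -0.1, -0.3]
opening: 0.096
grasp_force: 58.9
```

```bash
python3 go.py .4357 -.2475 -.0065 76.7;  python3 tip.py w9.png
```

```text
t 13.45 pos [ 0.4356 -0.2466  0.0172] phi 77.1 q6 -30.0 open 0.096 gf 58.9
shift cm [-0.09  0.04  2.37] twist 0.4
[ 0.43558895 -0.24658241  0.01721506] 0.09599600184048698
[[ 1.53e+02  1.85e+02  2.02e-02 -6.47e-02  1.93e-02]
 [ 1.57e+02  1.94e+02  1.44e-02 -6.24e-02  1.88e-02]
 [ 1.60e+02  2.41e+02 -1.84e-02 -6.39e-02  1.86e-02]
 [ 1.61e+02  2.07e+02  5.80e-03 -6.04e-02  1.84e-02]
 [ 1.55e+02  2.46e+02 -2.23e-02 -6.80e-02  1.84e-02]
 [ 1.66e+02  1.78e+02  2.49e-02 -5.53e-02  1.83e-02]
 [ 1.73e+02  1.80e+02  2.36e-02 -5.08e-02  1.82e-02]
 [ 1.55e+02  1.99e+02  1.13e-02 -6.38e-02  1.82e-02]
 [ 1.52e+02  1.90e+02  1.72e-02 -6.53e-02  1.81e-02]
 [ 1.64e+02  2.28e+02 -8.60e-03 -5.98e-02  1.81e-02]]
```

View pics/w9.png

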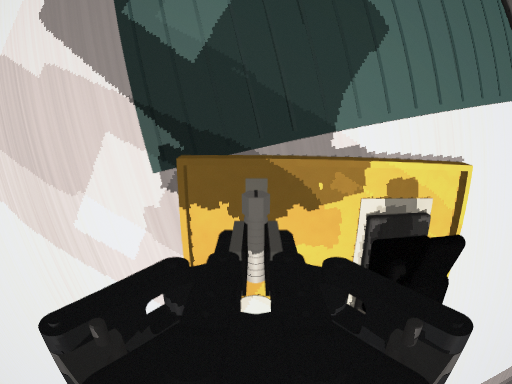

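>>> {"name": "servo_tool", "arguments": {"motion": [[[0,0,1,0,1],[0,0,2,0,1],[0,0,2.5,0,1],[0,0,2.5,0,1]]]}}

```text
time_s: 13.9
eef_pos: [0.4367, -0.2475, -0.0063]
eef_rot: [-0.0, 0.782, 0.623, -0.0]
wrist_force: [-0.4, 1.3, 0.4]
opening: 0.097
grasp_force: 59.2
```

>>> {"name": "servo_tool", "arguments": {"motion": [[[0,0,0,0,0.5],[0,0,0,0,0.5],[0,0,0,0,0.5],[0,0,-3,0,0.5],[0,0,-6,0,0.5]]]}}

```text
time_s: 14.4
eef_pos: [0.4359, -0.2469, 0.0536]
eef_rot: [-0.001, 0.783, 0.623, -0.0]
wrist_force: [-0.3, 0.2, 0.4]
opening: 0.249
grasp_force: 0.0
```

>>> {"name": "servo_tool", "arguments": {"motion": [[[0,0,-4,0,0.2],[0,0,-6,0,0.2],[0,0,-6,0,0.2]]]}}

```text
time_s: 14.7
eef_pos: [0.4389, -0.2495, 0.1175]
eef_rot: [0.004, 0.782, 0.623, 0.001]
wrist_force: [-0.4, 0.6, -0.1]
opening: 0.4
grasp_force: 0.0
```

```bash
python3 go.py .4619 .1278 .11 90; python3 scr.py w10.png .4357 -.2475 .035; python3 m.py | grep -E "ferr|grease"
```

```text
t 14.7 pos [ 0.4389 -0.2495  0.1175] phi 77.0 q6 -30.0 open 0.4 gf 0.0
shift cm [37.29 -6.22  0.58] twist -13.0
768 c 436.0567626953125 -247.3663787841797 size 51.744876861572266 15.133771896362305 ang long 76.29490661621094 z [0.00387353 0.01447979 0.01683573]
ferr n 85 mean [0.4619 0.1276] rect c 461.8 128.6 size 22.0 21.9 long ang -88.6 zmed/max [0.0179 0.0258]
grease n 493 mean [0.4526 0.0131] rect c 453.0 13.1 size 47.0 46.4 long ang -89.9 zmed/max [0.0395 0.0422]
```

>>> {"name": "servo_tool", "arguments": {"motion": [[[4,-0.6,0,0,0.2],[8,-1.2,0,0,0.2],[12,-1.8,0,0,0.2],[16,-2.4,0,0,0.2],[20,-3,0,0,0.2]]]}}

```text
time_s: 15.25
eef_pos: [0.4511, -0.0442, 0.1122]
eef_rot: [-0.001, 0.783, 0.622, -0.001]
wrist_force: [0.3, 0.5, 0.4]
opening: 0.4
grasp_force: 0.0
```

>>> {"name": "servo_tool", "arguments": {"motion": [[[4,-0.7,0,0,0.2],[8,-1.4,0,0,0.2],[12,-2.1,0,0,0.2],[16,-2.8,2,0,0.2],[17.2,-2.9,5,0,0.2]]]}}

```text
time_s: 15.75
eef_pos: [0.4631, 0.1314, 0.0634]
eef_rot: [0.0, 0.782, 0.624, 0.001]
wrist_force: [0.1, 0.6, -0.3]
opening: 0.397
grasp_force: 0.0
```

>>> {"name": "servo_tool", "arguments": {"motion": [[[0,0,1,0,0.2],[0,0,1,0,0.2],[0,0,1,0,0.2]]]}}

```text
time_s: 16.05
eef_pos: [0.4627, 0.1272, 0.0538]
eef_rot: [-0.0, 0.783, 0.622, -0.0]
wrist_force: [0.3, -0.1, 0.1]
opening: 0.399
grasp_force: 0.0
```

```bash
python3 go.py .462 .128 -.0085 77; python3 - <<'E'
from wr import *
c,W=wworld('w11.png'); a=c['pixels']; h=cv2.cvtColor(a,cv2.COLOR_RGB2HSV)
m=(np.linalg.norm(W[:,:,:2]-[.462,.128],axis=-1)<.03)&(W[:,:,2]<.035)&(W[:,:,2]>.003)&(h[:,:,0]<25)&(h[:,:,1]>70)
P=W[m]; print(m.sum(),cv2.minAreaRect((P[:,:2]*1000).astype(np.float32)),np.percentile(P[:,2],[2,50,98])); t=P[P[:,2]>np.percentile(P[:,2],98)-.003]; print(cv2.minEnclosingCircle((t[:,:2]*1000).astype(np.float32)))
E
```

```text
t 16.05 pos [0.4627 0.1272 0.0538] phi 77.0 q6 14.0 open 0.399 gf 0.0
shift cm [ 0.07 -0.08  6.23] twist -0.0
957 ((461.46929931640625, 132.03302001953125), (21.807493209838867, 25.084596633911133), 87.27477264404297) [0.00327177 0.01800883 0.02487996]
((461.3533935546875, 130.81829833984375), 9.852322578430176)
```

>>> {"name": "servo_tool", "arguments": {"motion": [[[0.2,-0.1,1,0,0.2],[0.2,-0.1,3,0,0.2],[0.2,-0.1,5,0,0.2],[0.2,-0.1,6.1,0,0.2],[0.2,-0.1,6.1,0,0.2]]]}}

```text
time_s: 16.6
eef_pos: [0.4612, 0.1298, -0.0083]
eef_rot: [-0.001, 0.783, 0.622, -0.001]
wrist_force: [0.0, -0.7, 0.5]
opening: 0.402
grasp_force: 0.0
```

>>> {"name": "servo_tool", "arguments": {"motion": [[[0,0,0,0,1],[0,0,0,0,1],[0,0,0,0,1],[0,0,0,0,1],[0,0,0,0,1]]]}}

```text
time_s: 17.1
eef_pos: [0.4629, 0.1303, -0.0065]
eef_rot: [0.0, 0.782, 0.623, 0.001]
wrist_force: [-0.5, 0.8, 3.8]
opening: 0.204
grasp_force: 58.9
```

>>> {"name": "servo_tool", "arguments": {"motion": [[[0,0,-2,0,1],[0,0,-5,0,1],[0,0,-8,0,1],[0,0,-11,0,1],[0,0,-11,0,1]]]}}

```text
time_s: 17.6
eef_pos: [0.4656, 0.1304, 0.1072]
eef_rot: [0.002, 0.782, 0.623, 0.003]
wrist_force: [0.4, 0.6, -0.5]
opening: 0.209
grasp_force: 58.7
```

```bash
python3 go.py .4194 -.3162 .1 76.7
```

```text
t 17.6 pos [0.4656 0.1304 0.1072] phi 77.0 q6 15.0 open 0.209 gf 58.7
shift cm [-44.56   5.52   0.67] twist 0.3
```

>>> {"name": "servo_tool", "arguments": {"motion": [[[-4,0.5,0,0,1],[-8,1.1,0,0,1],[-12,1.6,0,0,1],[-16,2.1,0,0,1],[-20,2.7,0,0,1]]]}}

```text
time_s: 18.1
eef_pos: [0.4427, -0.0719, 0.1021]
eef_rot: [-0.0, 0.782, 0.623, -0.0]
wrist_force: [0.0, -0.1, -1.0]
opening: 0.205
grasp_force: 58.7
```

>>> {"name": "servo_tool", "arguments": {"motion": [[[-4,0.5,0,0,1],[-8,1.1,0,0,1],[-12,1.6,0,0,1],[-16,2.1,0,0,1],[-20,2.7,0,0,1]]]}}

```text
time_s: 18.6
eef_pos: [0.4241, -0.2728, 0.1019]
eef_rot: [-0.001, 0.783, 0.623, -0.0]
wrist_force: [1.4, -0.5, 0.6]
opening: 0.206
grasp_force: 58.7
```

>>> {"name": "servo_tool", "arguments": {"motion": [[[-4.4,0.5,0,0,1],[-4.4,0.5,2.5,0,1],[-4.4,0.5,5,0,1],[-4.4,0.5,7,0,1],[-4.4,0.5,7,0,1]]]}}

```text
time_s: 19.1
eef_pos: [0.4177, -0.3132, 0.0291]
eef_rot: [-0.004, 0.783, 0.622, -0.0]
wrist_force: [0.0, -0.3, -0.3]
opening: 0.21
grasp_force: 58.7
```

```bash
python3 go.py .4194 -.3162 -.004 76.7
```

```text
t 19.1 pos [ 0.4177 -0.3132  0.0291] phi 77.0 q6 -37.0 open 0.21 gf 58.7
shift cm [-0.27  0.26  3.31] twist 0.3
```

>>> {"name": "servo_tool", "arguments": {"motion": [[[0,0,1,0,1],[0,0,2,0,1],[0,0,3,0,1],[0,0,3.5,0,1],[0,0,3.5,0,1]]]}}

```text
time_s: 19.6
eef_pos: [0.4202, -0.3157, -0.0022]
eef_rot: [-0.0, 0.782, 0.623, -0.0]
wrist_force: [-0.0, 1.0, -0.1]
opening: 0.204
grasp_force: 58.8
```

>>> {"name": "servo_tool", "arguments": {"motion": [[[0,0,0,0,0.4],[0,0,0,0,0.4],[0,0,0,0,0.4],[0,0,0,0,0.4]]]}}

```text
time_s: 20.0
eef_pos: [0.4202, -0.3158, -0.002]
eef_rot: [0.0, 0.782, 0.623, 0.0]
wrist_force: [0.2, -0.9, 0.3]
opening: 0.302
grasp_force: 0.0
```

>>> {"name": "servo_tool", "arguments": {"motion": [[[0,0,-2,0,0.4],[0,0,-4,0,0.4],[0,0,-7,0,0.2],[0,0,-10,0,0.2],[0,0,-11,0,0.2]]]}}

```text
time_s: 20.5
eef_pos: [0.4215, -0.3173, 0.1111]
eef_rot: [0.003, 0.782, 0.623, 0.0]
wrist_force: [0.6, -0.1, -0.3]
opening: 0.404
grasp_force: 0.0
```

```bash
python3 go.py .575 .072 .06 124.2;  python3 - <<'E'
from wr import *
c,W=wworld('w12.png'); a=c['pixels']; h=cv2.cvtColor(a,cv2.COLOR_RGB2HSV)
m=(np.linalg.norm(W[:,:,:2]-[.4194,-.3162],axis=-1)<.022)&(W[:,:,2]<.045)&(W[:,:,2]>.018)
P=W[m]; print(m.sum(),np.percentile(P[:,2],[2,50,98])); t=P[P[:,2]>np.percentile(P[:,2],98)-.003]; print(cv2.minEnclosingCircle((t[:,:2]*1000).astype(np.float32)))
E
```

```text
t 20.5 pos [ 0.4215 -0.3173  0.1111] phi 77.0 q6 -37.0 open 0.404 gf 0.0
shift cm [41.4   6.2   5.01] twist -47.2
340 [0.01845337 0.02752544 0.029046  ]
((420.31317138671875, -315.5201721191406), 9.924062728881836)
```

>>> {"name": "servo_tool", "arguments": {"motion": [[[4,0.6,0,0,0.2],[8,1.2,0,0,0.2],[12,1.9,0,0,0.2],[16,2.5,0,0,0.2],[20,3.1,0,0,0.2]]]}}

```text
time_s: 21.05
eef_pos: [0.4947, -0.1258, 0.1064]
eef_rot: [-0.001, 0.783, 0.623, -0.0]
wrist_force: [1.5, 0.1, 0.2]
opening: 0.404
grasp_force: 0.0
```

>>> {"name": "servo_tool", "arguments": {"motion": [[[4,0.6,0,-8,0.2],[8,1.2,0,-16,0.2],[12,1.9,0,-24,0.2],[16,2.5,0,-32,0.2],[21.3,3.3,0,-40,0.2]]]}}

```text
time_s: 21.55
eef_pos: [0.5733, 0.0701, 0.1061]
eef_rot: [-0.001, 0.52, 0.854, -0.001]
wrist_force: [0.3, -1.0, 0.6]
opening: 0.397
grasp_force: 0.0
```

>>> {"name": "servo_tool", "arguments": {"motion": [[[0,0,2,-7.2,0.2],[0,0,4.6,-7.2,0.2],[0,0,4.6,-7.2,0.2],[0,0,4.6,-7.2,0.2]]]}}

```text
time_s: 21.95
eef_pos: [0.5727, 0.069, 0.0606]
eef_rot: [-0.001, 0.468, 0.884, -0.001]
wrist_force: [-0.8, 0.3, 0.5]
opening: 0.4
grasp_force: 0.0
```

```bash
python3 go.py .575 .072 -.0115 124.2;  python3 scr.py w13.png .575 .072 .045
```

```text
t 21.95 pos [0.5727 0.069  0.0606] phi 124.2 q6 -39.0 open 0.4 gf 0.0
shift cm [0.1  0.38 7.21] twist -0.0
477 c 581.2843627929688 60.69197082519531 size 10.801860809326172 32.18039321899414 ang long 121.77290344238281 z [0.00109504 0.0106928  0.01232772]
```

View pics/w13.png

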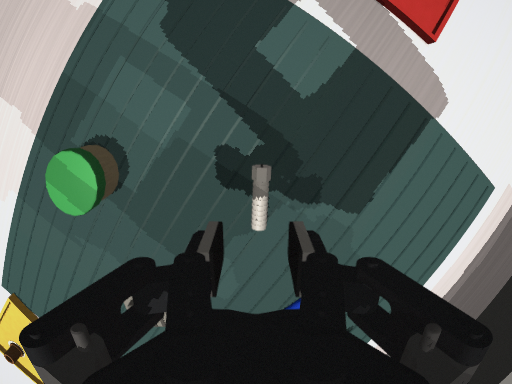

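>>> {"name": "servo_tool", "arguments": {"motion": [[[0,0.3,2,0,0.2],[0,0.3,4,0,0.2],[0,0.3,6,0,0.2],[0,0.3,7,0,0.2],[0,0.3,7.2,0,0.2]]]}}

```text
time_s: 22.5
eef_pos: [0.5761, 0.0704, -0.0104]
eef_rot: [-0.0, 0.468, 0.884, -0.0]
wrist_force: [0.9, -0.1, -0.6]
opening: 0.399
grasp_force: 0.0
```

>>> {"name": "servo_tool", "arguments": {"motion": [[[0,0,0,0,1],[0,0,0,0,1],[0,0,0,0,1],[0,0,0,0,1],[0,0,0,0,1]]]}}

```text
time_s: 23.0
eef_pos: [0.5775, 0.0706, -0.0088]
eef_rot: [0.001, 0.468, 0.884, 0.0]
wrist_force: [-1.0, -0.5, 7.4]
opening: 0.099
grasp_force: 59.1
```

>>> {"name": "servo_tool", "arguments": {"motion": [[[0,0,-2,0,1],[0,0,-4,0,1],[0,0,-6,8,1],[0,0,-8,16,1],[0,0,-10,24,1]]]}}

```text
time_s: 23.5
eef_pos: [0.5761, 0.0709, 0.0907]
eef_rot: [-0.0, 0.643, 0.765, 0.0]
wrist_force: [0.3, 0.2, 0.4]
opening: 0.095
grasp_force: 58.9
```

>>> {"name": "servo_tool", "arguments": {"motion": [[[0,0,0,7,1],[0,0,0,9.4,1],[0,0,0,9.4,1],[0,0,0,9.4,1]]]}}

```text
time_s: 23.9
eef_pos: [0.5761, 0.0708, 0.0897]
eef_rot: [-0.0, 0.701, 0.713, -0.0]
wrist_force: [-0.3, -0.6, -1.1]
opening: 0.091
grasp_force: 58.9
```

```bash
python3 go.py .4712 .3235 .09 90.8
```

```text
t 23.9 pos [0.5761 0.0708 0.0897] phi 90.9 q6 -6.0 open 0.091 gf 58.9
shift cm [ 2.543e+01 -1.009e+01 -2.000e-02] twist 0.1
```

>>> {"name": "servo_tool", "arguments": {"motion": [[[4,-1.6,0,0,1],[8,-3.2,0,0,1],[12,-4.8,0,0,1],[16,-6.4,0,0,1],[20,-8,0,0,1]]]}}

```text
time_s: 24.4
eef_pos: [0.4925, 0.271, 0.0898]
eef_rot: [-0.0, 0.702, 0.713, -0.0]
wrist_force: [0.9, -0.2, -0.5]
opening: 0.099
grasp_force: 58.9
```

>>> {"name": "servo_tool", "arguments": {"motion": [[[3,-1.2,0,0,1],[5.4,-2.1,0,0,1],[5.4,-2.1,2,0,1],[5.4,-2.1,4,0,1],[5.4,-2.1,6,0,1]]]}}

```text
time_s: 24.9
eef_pos: [0.4714, 0.3237, 0.0292]
eef_rot: [0.0, 0.701, 0.713, 0.0]
wrist_force: [0.3, 0.3, -1.0]
opening: 0.098
grasp_force: 58.9
```

>>> {"name": "servo_tool", "arguments": {"motion": [[[0,0,1.5,0,1],[0,0,2.5,0,1],[0,0,3.2,0,1],[0,0,3.55,0,1],[0,0,3.55,0,1]]]}}

```text
time_s: 25.4
eef_pos: [0.4721, 0.3233, -0.0047]
eef_rot: [0.0, 0.702, 0.712, 0.0]
wrist_force: [-0.5, -0.5, 0.5]
opening: 0.096
grasp_force: 59.2
```

```bash
python3 go.py .4712 .3235 -.006 90.8
```

```text
t 25.4 pos [ 0.4721  0.3233 -0.0047] phi 90.8 q6 22.0 open 0.096 gf 59.2
shift cm [ 0.02 -0.09  0.13] twist 0.0
```

>>> {"name": "servo_tool", "arguments": {"motion": [[[0,0,0,0,0.5],[0,0,0,0,0.5],[0,0,0,0,0.5],[0,0,-3,0,0.5],[0,0,-6,0,0.5]]]}}

```text
time_s: 25.9
eef_pos: [0.4707, 0.3228, 0.054]
eef_rot: [-0.001, 0.702, 0.712, -0.001]
wrist_force: [0.5, 0.4, 0.9]
opening: 0.255
grasp_force: 0.0
```

>>> {"name": "servo_tool", "arguments": {"motion": [[[0,0,-4,0,0.1],[0,0,-4,0,0.1],[0,0,-4,0,0.1]]]}}

```text
time_s: 26.2
eef_pos: [0.4726, 0.3237, 0.0957]
eef_rot: [0.001, 0.702, 0.712, 0.001]
wrist_force: [-0.7, -0.5, -0.8]
opening: 0.449
grasp_force: 0.0
```

```bash
python3 scr.py w14.png .4712 .3235 .035; python3 go.py .687 -.0105 .06 165
```

```text
925 c 470.24420166015625 323.203369140625 size 53.19267272949219 15.634639739990234 ang long 89.68962860107422 z [0.00363987 0.01438174 0.01674198]
t 26.25 pos [0.4715 0.3232 0.0943] phi 90.8 q6 22.0 open 0.452 gf 0.0
shift cm [-33.68  21.06   3.43] twist -74.2
```

>>> {"name": "servo_tool", "arguments": {"motion": [[[-3.4,2.1,0,0,0],[-6.8,4.2,0,0,0],[-10.2,6.3,0,0,0],[-13.6,8.4,0,0,0],[-17,10.6,0,0,0]]]}}

```text
time_s: 26.75
eef_pos: [0.5793, 0.1533, 0.0923]
eef_rot: [-0.001, 0.702, 0.712, -0.001]
wrist_force: [0.3, -0.0, -0.1]
opening: 0.5
grasp_force: 0.0
```

>>> {"name": "servo_tool", "arguments": {"motion": [[[-3.4,2.1,0,-8,0],[-6.8,4.2,0,-16,0],[-10.2,6.3,0,-24,0],[-13.6,8.4,0,-32,0],[-16.7,10.5,0,-40,0]]]}}

```text
time_s: 27.25
eef_pos: [0.6869, -0.0123, 0.0919]
eef_rot: [-0.002, 0.414, 0.91, -0.0]
wrist_force: [0.6, 0.7, 0.7]
opening: 0.503
grasp_force: 0.0
```

>>> {"name": "servo_tool", "arguments": {"motion": [[[0,0,0,-8,0],[0,0,0,-16,0],[0,0,0,-24,0],[0,0,0,-32,0],[0,0,0,-34.2,0]]]}}

```text
time_s: 27.75
eef_pos: [0.6861, -0.0105, 0.0917]
eef_rot: [-0.002, 0.128, 0.992, 0.0]
wrist_force: [0.7, -0.1, -0.1]
opening: 0.499
grasp_force: 0.0
```

```bash
python3 go.py .687 -.0105 -.006 165; python3 - <<'E'
from wr import *
c,W=wworld('w15.png'); a=c['pixels']; h=cv2.cvtColor(a,cv2.COLOR_RGB2HSV)
b=(np.linalg.norm(W[:,:,:2]-[.689,-.011],axis=-1)<.06)&(h[:,:,0]>100)&(h[:,:,0]<135)&(h[:,:,1]>120)&(W[:,:,2]>0)
for n,m in (('all',b),('plate',b&(W[:,:,2]<.012)),('pad',b&(W[:,:,2]>.017))):
    P=W[m]; t=np.radians(-15); e=np.array([np.cos(t),np.sin(t)]); f=np.array([-e[1],e[0]]); D=P[:,:2]-[.689,-.011]
    print(n,m.sum(),cv2.minAreaRect((P[:,:2]*1000).astype(np.float32)),'along',np.percentile(D@e,[1,99]).round(4),'across',np.percentile(D@f,[1,99]).round(4),np.median(P[:,2]).round(4))
E
```

```text
t 27.75 pos [ 0.6861 -0.0105  0.0917] phi 165.3 q6 -86.0 open 0.499 gf 0.0
shift cm [-0.13  0.03  9.77] twist 0.3
all 4659 ((692.273193359375, -12.348793029785156), (49.02729797363281, 81.7168960571289), 75.4859619140625) along [-0.0369  0.0348] across [-0.024  0.023] 0.0077
plate 2620 ((692.273193359375, -12.348793029785156), (49.02729797363281, 81.7168960571289), 75.4859619140625) along [-0.0371  0.0306] across [-0.0244  0.0233] 0.0068
pad 1776 ((693.4090576171875, -12.830812454223633), (41.247337341308594, 61.63381576538086), 74.96466064453125) along [-0.0255  0.0315] across [-0.0133  0.015 ] 0.0201
```

View pics/w15.png

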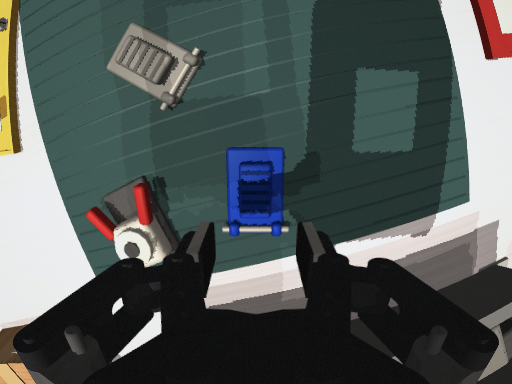

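>>> {"name": "servo_tool", "arguments": {"motion": [[[0,0,2.5,0,0],[0,0,5,0,0],[0,0,7.5,0,0],[0,0,9,0,0],[0,0,9.5,0,0]]]}}

```text
time_s: 28.3
eef_pos: [0.6851, -0.0103, -0.0041]
eef_rot: [-0.003, 0.131, 0.991, 0.0]
wrist_force: [-0.5, -0.5, -0.3]
opening: 0.502
grasp_force: 0.0
```

>>> {"name": "servo_tool", "arguments": {"motion": [[[0,0,0,0,1],[0,0,0,0,1],[0,0,0,0,1],[0,0,0,0,1],[0,0,0,0,1]]]}}

```text
time_s: 28.8
eef_pos: [0.688, -0.0107, 0.0002]
eef_rot: [0.001, 0.13, 0.991, -0.0]
wrist_force: [0.3, -0.6, -1.1]
opening: 0.282
grasp_force: 60.9
```

>>> {"name": "servo_tool", "arguments": {"motion": [[[0,0,-2,0,1],[0,0,-5,0,1],[0,0,-8,8,1],[0,0,-10,16,1],[0,0,-10,24,1]]]}}

```text
time_s: 29.3
eef_pos: [0.6904, -0.0111, 0.1045]
eef_rot: [0.004, 0.336, 0.942, 0.001]
wrist_force: [0.9, -0.5, -0.8]
opening: 0.282
grasp_force: 61.0
```

>>> {"name": "servo_tool", "arguments": {"motion": [[[0,0,0,8,1],[0,0,0,16,1],[0,0,0,24,1],[0,0,0,32,1],[0,0,0,40,1]]]}}

```text
time_s: 29.8
eef_pos: [0.6875, -0.0107, 0.0997]
eef_rot: [0.0, 0.638, 0.77, 0.0]
wrist_force: [1.3, 0.7, -0.3]
opening: 0.28
grasp_force: 61.0
```

>>> {"name": "servo_tool", "arguments": {"motion": [[[0,0,0,8,1],[0,0,0,10.3,1],[0,0,0,10.3,1],[0,0,0,10.3,1]]]}}

```text
time_s: 30.2
eef_pos: [0.6876, -0.0107, 0.0996]
eef_rot: [0.0, 0.702, 0.712, 0.0]
wrist_force: [-0.4, -0.2, 0.7]
opening: 0.282
grasp_force: 61.0
```

```bash
python3 go.py .562 .330 .1 91; python3 - <<'E'
from h import *
c=snap('wrist','w16.png'); T=wtool(c); h=cv2.cvtColor(c['pixels'],cv2.COLOR_RGB2HSV)
m=(h[:,:,0]>100)&(h[:,:,0]<135)&(h[:,:,1]>120)&(T[:,:,2]<.03)&(abs(T[:,:,0])<.07)&(abs(T[:,:,1])<.04); P=T[m]; print(m.sum(),np.percentile(P,[1,50,99],axis=0).round(4))
E
```

```text
t 30.2 pos [ 0.6876 -0.0107  0.0996] phi 90.8 q6 -12.0 open 0.282 gf 61.0
shift cm [ 34.24 -12.08  -0.04] twist -0.2
8156 [[-0.0347 -0.0229 -0.0301]
 [ 0.0147 -0.0002 -0.0181]
 [ 0.0351  0.0228 -0.005 ]]
```

>>> {"name": "servo_tool", "arguments": {"motion": [[[4,-1.4,0,0,1],[8,-2.8,0,0,1],[12,-4.2,0,0,1],[16,-5.6,0,0,1],[20,-7.1,0,0,1]]]}}

```text
time_s: 30.75
eef_pos: [0.6134, 0.1899, 0.0997]
eef_rot: [0.0, 0.702, 0.712, 0.0]
wrist_force: [0.6, -0.7, -0.3]
opening: 0.281
grasp_force: 61.0
```

>>> {"name": "servo_tool", "arguments": {"motion": [[[4,-1.4,0,0,1],[8,-2.8,0,0,1],[12,-4.2,0,0,1],[14.1,-5,0,0,1],[14.1,-5,3,0,1]]]}}

```text
time_s: 31.25
eef_pos: [0.5642, 0.3338, 0.0741]
eef_rot: [0.002, 0.701, 0.713, 0.005]
wrist_force: [1.4, -0.6, -1.1]
opening: 0.282
grasp_force: 61.0
```

>>> {"name": "servo_tool", "arguments": {"motion": [[[0,0,2,0,1],[0,0,4,0,1],[0,0,5.5,0,1],[0,0,5.5,0,1]]]}}

```text
time_s: 31.65
eef_pos: [0.5604, 0.328, 0.0118]
eef_rot: [-0.001, 0.702, 0.712, -0.002]
wrist_force: [-0.9, -0.7, -1.6]
opening: 0.28
grasp_force: 61.0
```

```bash
python3 go.py .562 .329 .0046 91
```

```text
t 31.65 pos [0.5604 0.328  0.0118] phi 90.7 q6 19.0 open 0.28 gf 61.0
shift cm [0.09 0.17 0.72] twist -0.3
```

>>> {"name": "servo_tool", "arguments": {"motion": [[[0,0,0.4,0,1],[0,0,0.8,0,1],[0,0,1,0,1],[0,0,1,0,1]]]}}

```text
time_s: 32.05
eef_pos: [0.5624, 0.3288, 0.0047]
eef_rot: [0.0, 0.703, 0.712, 0.0]
wrist_force: [-0.6, 0.8, -0.2]
opening: 0.282
grasp_force: 61.0
```

>>> {"name": "servo_tool", "arguments": {"motion": [[[0,0,0,0,0.1],[0,0,0,0,0.1],[0,0,0,0,0.1],[0,0,0,0,0.1]]]}}

```text
time_s: 32.45
eef_pos: [0.5624, 0.3288, 0.0046]
eef_rot: [0.0, 0.703, 0.712, 0.0]
wrist_force: [0.3, -0.5, -0.4]
opening: 0.453
grasp_force: 0.0
```

>>> {"name": "servo_tool", "arguments": {"motion": [[[0,0,-2,0,0.1],[0,0,-5,0,0.1],[0,0,-9,0,0.1],[0,0,-13,0,0.1],[0,0,-17,0,0.1]]]}}

```text
time_s: 32.95
eef_pos: [0.562, 0.3287, 0.176]
eef_rot: [-0.0, 0.703, 0.712, -0.0]
wrist_force: [0.5, -0.1, -0.4]
opening: 0.452
grasp_force: 0.0
```

>>> {"name": "servo_tool", "arguments": {"motion": [[[-4,-4,0,0,0.1],[-8,-8,0,0,0.1],[-12,-12,0,0,0.1],[-15,-15,0,0,0.1],[-15,-15,0,0,0.1]]]}}

```text
time_s: 33.45
eef_pos: [0.4101, 0.1748, 0.1734]
eef_rot: [-0.001, 0.703, 0.711, -0.001]
wrist_force: [-0.9, -0.5, 0.1]
opening: 0.446
grasp_force: 0.0
```

```bash
python3 go.py; python3 - <<'E'
from h import *
snap('top','t9.png'); a=cv2.imread('pics/t9.png'); cv2.imwrite('pics/t9b.png',cv2.resize(a[90:310,30:460],(800,409),interpolation=cv2.INTER_CUBIC))
E
```

```text
t 33.45 pos [0.4101 0.1748 0.1734] phi 90.7 q6 7.0 open 0.446 gf 0.0
```

View pics/t9b.png

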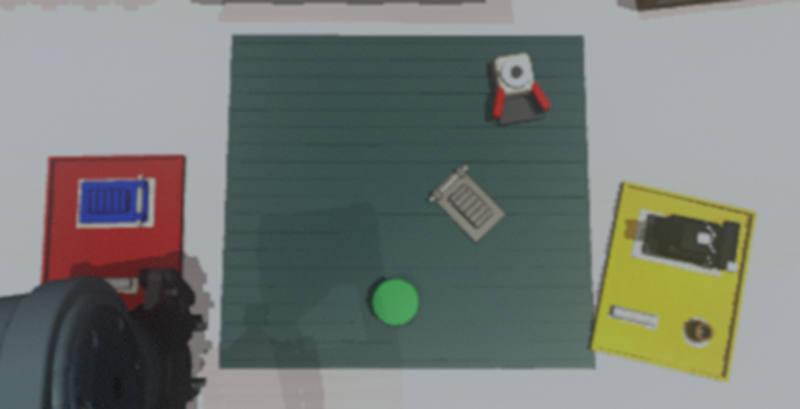

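Everything is in its tray on its silhouette in the crop: pedal (115,202), ferrule (698,331), yellow screw (634,317), heel (690,240). I'll check the heel and pedal offsets numerically.

```bash
python3 - <<'E'
from h import *
c=dict(np.load('pics/t9.npz')); W=world(c); a=c['pixels']; h=cv2.cvtColor(a,cv2.COLOR_RGB2HSV)
def f(n,A,ang,cond):
    t=np.radians(ang); e=np.array([np.cos(t),np.sin(t)]); g=np.array([e[1],-e[0]]); D=W[:,:,:2]-A; s=D@e; w=D@g
    m=(abs(s)<.065)&(abs(w)<.034)&cond; print(n,m.sum(),'along',np.percentile(s[m],[0,1,99,100]).round(4),'across',np.percentile(w[m],[1,99]).round(4),'z',np.percentile(W[m][:,2],[5,50,95]).round(3))
    return s,w
z=W[:,:,2]; A=np.array([.5175,-.3026])
for lo,hi in ((.012,.03),(.03,.045),(.045,.054),(.057,.075)): f(f'heel {lo}',A,76.7,(z>lo)&(z<hi))
s,w=f('heel',A,76.7,z>.012)
b=(h[:,:,0]>105)&(h[:,:,0]<130)&(h[:,:,1]>120); f('pedal',np.array([.562,.326]),91,b)
f('pedal lo',np.array([.562,.326]),91,b&(z<.014))
for n,q in (('toe',(.6848,-.1185)),('grey',(.5592,-.0649)),('grease',(.4526,.0131))):
    m=(np.linalg.norm(W[:,:,:2]-q,axis=-1)<.07)&(z>.006); print(n,W[m][:,:2].mean(0).round(4))
E
```

```text
heel 0.012 94 along [-0.037  -0.0353  0.0413  0.0422] across [-0.0217  0.0208] z [0.012 0.014 0.027]
heel 0.03 156 along [-0.0448 -0.0399  0.0291  0.0295] across [-0.0244  0.0246] z [0.032 0.043 0.045]
heel 0.045 466 along [-0.0468 -0.0453  0.0251  0.0277] across [-0.0241  0.026 ] z [0.045 0.049 0.054]
heel 0.057 163 along [-0.0112 -0.0085  0.0487  0.0488] across [-0.0117  0.012 ] z [0.057 0.061 0.065]
heel 1106 along [-0.0468 -0.0438  0.0476  0.0488] across [-0.0234  0.0253] z [0.018 0.05  0.062]
pedal 667 along [-0.0366 -0.0359  0.0347  0.0356] across [-0.02    0.0223] z [0.009 0.015 0.025]
pedal lo 329 along [-0.0366 -0.0359  0.0353  0.0356] across [-0.0209  0.0223] z [0.008 0.01  0.013]
toe [ 0.6867 -0.1194]
grey [ 0.5604 -0.0646]
grease [0.454  0.0009]
```

```bash
python3 -c "
from bench import ctrl
print(ctrl.hand_in())"
```

```text
the job is handed in; nothing more can be done
None
```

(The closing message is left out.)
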